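Start a cross-threaded bolt by feeling for its thread

ROBOT

A 7-joint arm with a two-finger parallel gripper is mounted at the origin on a cart in front of the work surface, level with it; the furniture and walls round the work are solid. World frame = base frame: x ahead of the robot, y to its left, z up, the work surface at z = 0. Lengths are in mm, angles in rad, forces in N, time in s.
With the tool pointing down it reaches from about 350 to 900 mm from the base axis. Payload 8.1 kg.
Tool frame: the origin (TCP) lies midway between the tips of the shut fingers; the grasp point (between the pads) lies 19 mm behind it; z points along the fingers, y is the line along which they close (so a half turn about z gives the same grasp; the last joint's range is limited). The gripper opens to 92 mm and grips with 3 to 60 N. Pads are 19 mm wide; open, the fingers measure 130 mm over their backs; the gripper's body (75 mm by 190 mm) begins 47 mm behind the grasp point.
Start: joints at [1.039, 0.434, 0.025, 1.573, -0.012, 1.134, -0.075], TCP at [259.841, -568.44, 226.742] pointing down, gripper open.
Joint ranges: [-2.62, 2.62], [-0.44, 2.09], [-1.27, 1.32], [0.08, 2.57], [-1.32, 4.46], [0.12, 2], [-2.74, 2.74]. Speed limits (rad/s): [2.22, 2.22, 3.01, 3.01, 3.14, 3.14, 3.14].

INTERFACE

Orientations are given as a unit quaternion [x, y, z, w].
In Python, from rig import env, vision gives the robot as it stands. The module is installed in compiled form; this text tells all that it offers.
- The arm moves only by the tool step_arm, never from a script. Its argument "series" is a list of rows, each a list of 3 entries, a list of its own where there are three numbers: the shift along the world's x, y, z in shares of 100 cm (1.0 is 100 cm), then the turn about the world's z in a scale on which 1.0 is 120 degrees, then the finger opening in m, from 0 to 0.0918. In form: [[[x, y, z], roll, fingers], ...]. A call has 1 to 8 rows; each row is the pose to reach, as a shift and turn from the pose commanded when the call began; what a row does not reach only later rows make up. A row lasts 1/8 s, in which the tool goes at most 62.5 mm and 10.7 degrees, less where a joint would pass 70% of its speed; a pose out of reach is approached as far as the arm can. A call with a gripper value outside its range is refused whole. The fingers move at their own pace and stop on an object; "grip_force" is the grip in N (left out, the last holds). Time passes only in rows, so rows that repeat a pose let the fingers close. It gives the time, the measured TCP pose, the force, the opening and the grip force at its end, in the units of the state.
- env.get_obs(): the state, without advancing time (a new reading comes with each control period).
- vision.read_camera(name): name is "side" or "top" or "wrist"; returns the picture (420x560x3 uint8, red, green, blue); there is no depth.
- vision.calibration(name): a dict with "K" (3x3 intrinsics, pixels), "rvec" (rotation vector, rad) and "tvec" (3), from world to camera coordinates, as OpenCV has them. Camera axes: x right, y down, z forward; pixel columns grow to the right and rows downward; lengths in mm; the calibration is good to about 2 mm. A picture is of the moment at which its call begins: read the wrist's pose just before it. calibration takes no time and is no camera call; for the wrist camera it gives the pose at the moment of the call.
- env.finish_job(): hands the job in; it is judged then, once.
The state is a dict: "time": time; "joint_pos": joint angles; "joint_velocities": joint speeds; "effort": joint torques, N m; "ee_pos": TCP position; "orientation": TCP orientation; "wrist_force": force on the tool from outside, world axes, zero at the start; "torque": the same for the moment, N m; "grip_width": finger opening in mm; "finger_force": force on a finger pad.
Only numpy, scipy, OpenCV 4.12 (cv2) and the standard library are available. Lean on these libraries where they do the work, as an engineer would, in place of code of your own. Each camera call takes 0.05 s, during which the arm holds its last target. There are 200 camera calls.

TASK

The big hexagon bolt standing in the boss of the nut plate is sitting on the crest of its thread and is not caught: turned forward (clockwise from above) it only jams. Turn it backward (counter-clockwise from above) until it drops by one thread, then turn it forward one full turn so that it winds down into the boss, taking new grips as needed. Finish while still gripping the bolt head, holding the started bolt still, and leave the wrench, the nut and the chuck key lying beside the plate where they are.

Things in the scene. Friction and masses are not known exactly. Their poses are not given: they have to be found in the camera images.
- nut_plate: dark steel plate 124 x 104 x 12 mm fixed on the bench; a round steel boss 62 mm across in its middle reaches 52 mm above the bench; four cap screws at its corners stand 22 mm high. Origin: centre of the plate's underside, on the bolt's axis; x along the 124 mm side, z up. The captive bolt stands upright in the boss and can only turn and move up and down.
- bolt_head: dark steel hexagon head, 41 mm across flats, 47 across corners, 26 high, on a round flange 48 mm across, 4 thick. A thin bright radial line on top points to its +x. Origin: centre of the underside of the hexagon, on the axis, 82 mm above the bench while bolt_travel is 0; z up. Flats face +x and -x and every 60 degrees.
- bolt (a joint): turn of the bolt, rad, growing forward (clockwise from above); zero means nothing. About 0.03 N m of friction keeps the angle when let go. The crest under the bolt ends 0.4 to 1.8 rad backward of the start (different each time): there it can drop. 1.2 rad farther back is a stop. Before the drop, forward turning jams after 0.3 to 1.7 rad.
- bolt_travel (a joint): height of the bolt, m: 0 at the start, negative lower. It sinks by its own weight (0.5 kg); gripped tight it hangs in the fingers and drops when they open. The thread drop takes it to -0.008. Turned forward from where the crest ended it then winds down 0.008 a turn, with 1 mm of play; bottom at about -0.019.
- adjustable_wrench: loose adjustable wrench, 46 x 185 x 11 mm, lying on the bench left of the plate; leave alone
- big_nut: loose hexagon nut, 36 x 41 x 19 mm, lying on the bench right of the plate; leave alone
- chuck_key: loose T-shaped chuck key, 68 x 62 x 16 mm, lying on the bench beyond the plate, away from the robot; leave alone

How it is judged:
By the outcome, as a careful person would: the job done as asked, in the order asked, and still so for the second after the job is handed in, while the arm keeps its last pose, push and grip.
It also fails if it takes over 64 s, if anything falls off the work surface, if the arm or the gripper's body presses on something with over 40 N, if the wrist force passes 120 N, or if a joint passes its speed limit or range.

## Working session

There is one attempt and no reset: what is moved stays moved. The work goes in short steps, Python scripts to look and compute and a tool call to move; the robot and the scene stay as the last step left them, time stands still between calls to the robot, and variables do not carry over. Pictures are saved under pics/ and viewed, at most 10 in all, crops included, and the job is handed in when it is done.

Besides the shell and the picture viewer there is one more tool, called after "Request:" as name(argument=value, ...) on one line, values as JSON. step_arm: Moves the arm, as the interface text tells. Its arguments: {"type":"object","properties":{"series":{"type":"array","items":{"type":"array"}},"grip_force":{"type":"number"}},"required":["series"]}

```bash
mkdir -p pics
python3 - <<'E'
from rig import env, vision
import cv2,numpy as np
o=env.get_obs();print(o)
for n in("top","side"):
    cv2.imwrite(f"pics/{n}0.png",vision.read_camera(n)[:,:,::-1]);print(n,vision.calibration(n))
E
```

```text
{'time': 0.0, 'joint_pos': array([ 1.039406  ,  0.43518203,  0.02500567,  1.57407957, -0.01160247,
        1.13400181, -0.07510512]), 'joint_velocities': array([ 0.00122672, -0.00061067, -0.00083004,  0.00024916, -0.00026461,
        0.00062381,  0.00027945]), 'effort': array([ 4.50104599e-04, -6.67853880e+01,  9.85116474e-01, -3.14470375e+01,
       -6.04697247e-02,  4.26359545e-02,  1.50686756e-04]), 'ee_pos': array([ 259.58023863, -567.99319764,  225.97757187]), 'orientation': array([ 9.77116187e-01,  2.12704901e-01, -2.34569601e-04, -7.25844309e-04]), 'wrist_force': array([0.37071284, 0.49406871, 0.38381702]), 'torque': array([ 0.01376595, -0.0032119 , -0.04373215]), 'finger_force': 0.0, 'grip_width': 92.03334090345938}
top {'K': array([[537.74762285,   0.        , 280.3032173 ],
       [  0.        , 537.74762285, 211.34749187],
       [  0.        ,   0.        ,   1.        ]]), 'rvec': array([ 2.20083048, -1.97511204,  0.2404532 ]), 'tvec': array([ 69.09516265, 612.34638202, 804.04699357])}
side {'K': array([[467.87195883,   0.        , 276.61382548],
       [  0.        , 467.87195883, 214.67404186],
       [  0.        ,   0.        ,   1.        ]]), 'rvec': array([ 2.14456164, -0.66402624,  0.29616657]), 'tvec': array([-419.83951577,  326.31819055,  566.68208796])}
```

View pics/top0.png

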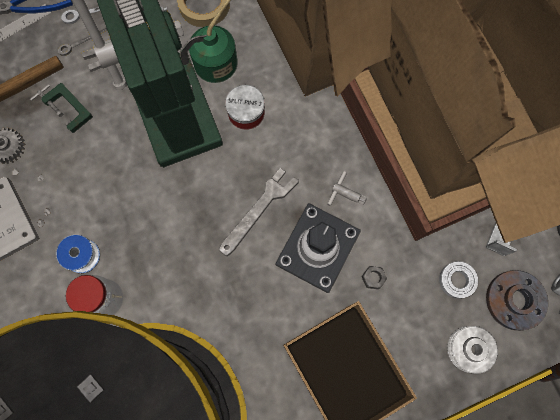

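View pics/side0.png

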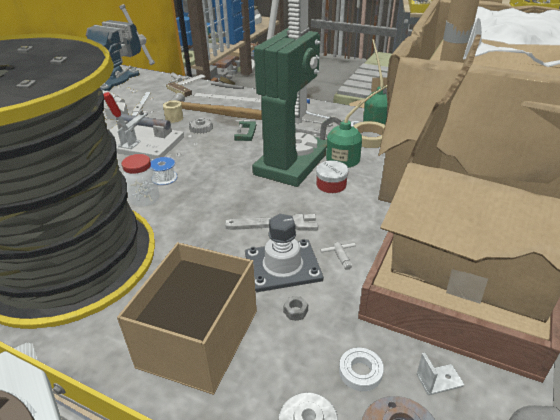

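```bash
cat > h.py <<'E'
import cv2,numpy as np
from rig import env,vision
def ray(c,u,v):
    R=cv2.Rodrigues(c["rvec"])[0]; d=R.T@np.linalg.inv(c["K"])@[u,v,1]; return -R.T@c["tvec"],d/np.linalg.norm(d)
def onz(c,u,v,z):
    o,d=ray(c,u,v); return o+d*(z-o[2])/d[2]
def proj(c,p): return cv2.projectPoints(np.array(p,float).reshape(-1,1,3),c["rvec"],c["tvec"],c["K"],None)[0].reshape(-1,2)
E
python3 - <<'E'
from h import *
a=cv2.imread("pics/top0.png")[190:310,260:400]; b=cv2.imread("pics/side0.png")[205:295,240:330]
a=cv2.resize(a,None,fx=5,fy=5,interpolation=cv2.INTER_CUBIC)
cv2.imwrite("pics/topc.png",a)
cv2.imwrite("pics/sidec.png",cv2.resize(b,None,fx=6,fy=6,interpolation=cv2.INTER_CUBIC))
t=vision.calibration("top");s=vision.calibration("side")
print(onz(t,322,235,108),onz(s,283,220,108))
# box rims, plate
for p in[(285,347),(358,304),(413,398)]:print(onz(t,*p,80))
E
```

```text
[562.42166899  65.6781768  108.        ] [563.8901971   64.07258327 108.        ]
[388.82392161 104.57139253  80.        ]
[465.4347474   -1.39668033  80.        ]
[335.88920429 -93.29835801  80.        ]
```

View pics/topc.png

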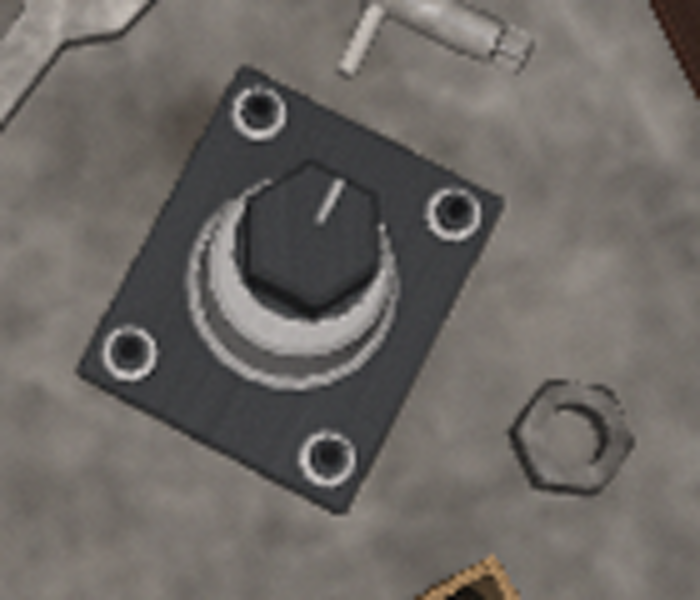

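View pics/sidec.png

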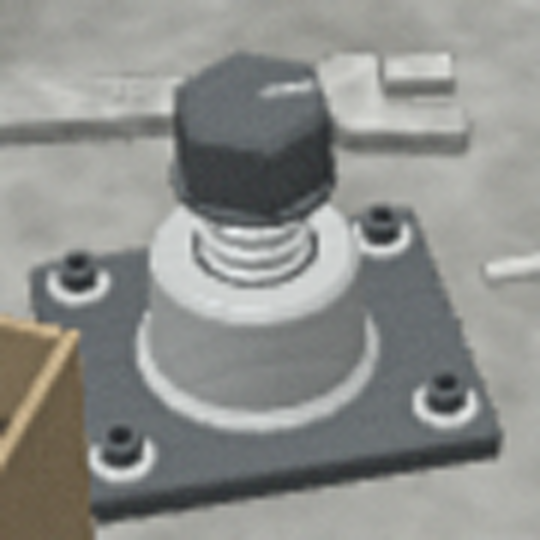

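Run:
```python
from h import *
t=vision.calibration("top");s=vision.calibration("side")
f=lambda l,z:np.array([onz(t,260+x/5-.4,190+y/5-.4,z) for x,y in l])
pl=f([(243,65),(505,200),(343,515),(78,373)],12);print("plate",pl.mean(0),np.linalg.norm(np.diff(pl,axis=0),axis=1))
sc=f([(259,110),(454,212),(327,457),(130,350)],22);print("screws",sc.mean(0))
d=pl[0]-pl[3];print("plate x dir",np.degrees(np.arctan2(d[1],d[0])))
hx=f([(315,158),(380,192),(378,262),(313,298),(246,262),(250,188)],108);print(hx.mean(0),np.linalg.norm(hx-hx.mean(0),axis=1))
a=np.degrees(np.arctan2(*(hx-hx.mean(0)).T[[1,0]]));print(a)
l=f([(320,222),(341,180)],108);d=l[1]-l[0];print("line",np.degrees(np.arctan2(d[1],d[0])),l)
g=lambda l,z:np.array([onz(s,240+x/6-.4,205+y/6-.4,z) for x,y in l])
hx=g([(242,54),(322,87),(330,143),(264,158),(180,140),(177,92)],108);print("side",hx.mean(0),np.linalg.norm(hx-hx.mean(0),axis=1))
sc=g([(78,263),(380,215),(446,382),(122,437)],22);print(sc.mean(0))
q=env.get_obs()["orientation"]
from scipy.spatial.transform import Rotation as Ro
R=Ro.from_quat(q).as_matrix();print(R, "tool y az",np.degrees(np.arctan2(R[1,1],R[0,1])))
```

```text
plate [560.85459832  64.63017129  12.        ] [102.44654037 123.28939984 101.62373124]
screws [560.75321272  65.29238855  22.        ]
plate x dir -21.787763571727943
[562.65256512  65.1788663  108.        ] [21.73381076 23.50230839 22.61079441 22.43250639 23.88762783 23.03372073]
[   4.01475537  -56.17290582 -113.42700445 -175.42232322  124.10198697
   64.3252464 ]
line -20.850181660286097 [[564.26104213  63.35384274 108.        ]
 [578.22417356  58.03574796 108.        ]]
side [557.20051514  58.24772785 108.        ] [26.46023496 22.23673791 25.44320589 20.38384089 23.17225786 23.02650685]
[561.41103637  64.44273681  22.        ]
[[ 9.09521662e-01  4.15655939e-01 -6.97910392e-04]
 [ 4.15656503e-01 -9.09520871e-01  1.20675684e-03]
 [-1.33168420e-04 -1.38766248e-03 -9.99999028e-01]] tool y az -65.4393439212983
```

Run:
```python
from h import *
t=vision.calibration("top");s=vision.calibration("side")
print("drum base rim",onz(t,245,385,0)[:2]," press corner",onz(t,222,142,0)[:2],"tray corner",onz(t,417,238,0)[:2], onz(t,417,238,60)[:2])
print("base px",proj(t,[0,0,0]),proj(s,[0,0,0]))
# two-view triangulation: box near corner, carton flap corner
def tri(pt,ps):
    o1,d1=ray(t,*pt);o2,d2=ray(s,*ps);A=np.stack([d1,-d2],1);k=np.linalg.lstsq(A,o2-o1,rcond=None)[0];p,q=o1+k[0]*d1,o2+k[1]*d2;return (p+q)/2,np.linalg.norm(p-q)
print("box corners",tri((285,347),(178,246)),tri((358,304),(254,262)),tri((413,398),(202,345)))
print("drum top z:",[onz(s,110,62,z)[:2] for z in(200,300,400)],[onz(t,165,330,z)[:2] for z in(200,300,400)])
print("flap",tri((480,163),(415,165)), tri((332,93),(400,105)))
```

```text
drum base rim [321.00339624 162.46891885]  press corner [737.17728446 256.28635555] tray corner [ 597.17489868 -106.88665463] [584.08006362 -92.4682225 ]
base px [[326.51414746 620.88550883]] [[-70.01992352 484.09341166]]
box corners (array([390.03427763, 104.641243  , 109.06512606]), np.float64(2.077625466456881)) (array([465.4821106 ,   1.93571001, 112.28418981]), np.float64(5.86254020383689)) (array([337.78877234, -86.24256954, 108.44896155]), np.float64(0.19852479902707612))
drum top z: [array([506.08007159, 726.60035717]), array([434.1353414 , 429.41033582]), array([362.19061121, 132.22031446])] [array([394.35034258, 265.53924023]), array([394.46277195, 244.86678216]), array([394.57520131, 224.19432409])]
flap (array([ 644.40622094, -116.92407424,  276.24441742]), np.float64(3.8837821505730874)) (array([760.99003043,  59.52573503, 250.29092066]), np.float64(64.09137161807267))
```

The rows are not in the units I measure in: turns go in shares of 120 degrees. I convert before sending: -19 degrees is -0.1583.

Request:
step_arm(series=[[[0.03, 0.03, 0.05], 0, 0.085], [[0.04, 0.08, 0.09], -0.0417, 0.085], [[0.06, 0.14, 0.09], -0.0833, 0.085], [[0.08, 0.2, 0.09], -0.125, 0.085], [[0.1, 0.26, 0.09], -0.1583, 0.085], [[0.12, 0.32, 0.09], -0.1583, 0.085], [[0.14, 0.38, 0.09], -0.1583, 0.085], [[0.16, 0.44, 0.09], -0.1583, 0.085]])

```text
time: 1.1
ee_pos: [417.2, -134.5, 316.7]
orientation: [0.999, 0.048, 0.0, 0.0]
wrist_force: [2.1, -0.5, 1.0]
grip_width: 85.1
finger_force: 0.0
```

Request:
step_arm(series=[[[0.03, 0.05, 0], 0, 0.085], [[0.06, 0.1, 0], 0, 0.085], [[0.1, 0.14, -0.02], 0, 0.085], [[0.13, 0.18, -0.06], 0, 0.085], [[0.142, 0.193, -0.1], 0, 0.085], [[0.142, 0.193, -0.13], 0, 0.085], [[0.142, 0.193, -0.13], 0, 0.085]])

```text
time: 1.98
ee_pos: [557.3, 56.2, 184.3]
orientation: [0.999, 0.049, -0.003, 0.0]
wrist_force: [-0.3, -0.5, 0.5]
grip_width: 84.9
finger_force: 0.0
```

Run:
```python
from h import *
o=env.get_obs();c=vision.calibration("wrist");im=vision.read_camera("wrist")
print(o["ee_pos"],o["joint_pos"],c["K"][0,0])
cv2.imwrite("pics/w1.png",im[:,:,::-1]);print(proj(c,[[561.5,65,108]]))
```

```text
[557.33901034  56.22865441 184.31871273] [ 0.07506795  0.40335868 -0.36652185  1.75996757  0.16562353  1.01430544
 -1.8264122 ] 320.30650837650825
[[267.09632902 220.19763982]]
```

View pics/w1.png

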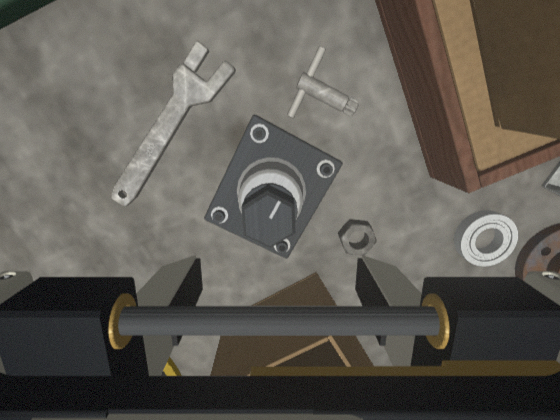

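Run:
```python
from h import *
im=cv2.imread("pics/w1.png");c=vision.calibration("wrist")
g=cv2.cvtColor(im,cv2.COLOR_BGR2GRAY)
roi=g[195:222,262:288];th=(roi>110).astype(np.uint8)
n,l,st,ce=cv2.connectedComponentsWithStats(th);print(st[1:6])
i=1+np.argmax(st[1:,4]);ys,xs=np.nonzero(l==i)
P=np.array([onz(c,262+x,195+y,108) for x,y in zip(xs,ys)])[:,:2]
m=P.mean(0);u=np.linalg.svd(P-m)[2][0];print(m,np.degrees(np.arctan2(u[1],u[0])),((P-m)@u).min(),((P-m)@u).max())
d=m-[561.5,65];print(np.degrees(np.arctan2(d[1],d[0])),env.get_obs()["ee_pos"])
cv2.imwrite("pics/w1c.png",cv2.resize(im[170:260,225:315],None,fx=6,fy=6,interpolation=cv2.INTER_CUBIC))
```

```text
[[ 7  5 12 19 84]]
[571.57353849  60.17016132] 158.16155925984293 -7.778915481447513 8.198125825610443
-25.615761581538436 [558.53786478  56.28982962 186.25917285]
```

View pics/w1c.png

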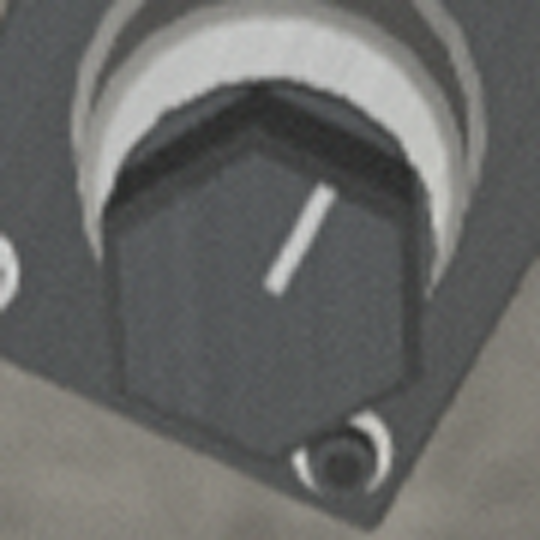

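Request:
step_arm(series=[[[0, 0, 0], 0, 0.085], [[0, 0, 0], 0, 0.085], [[0, 0, 0], 0, 0.085]])

```text
time: 2.4
ee_pos: [559.6, 56.4, 187.7]
orientation: [0.999, 0.048, 0.001, 0.0]
wrist_force: [0.2, 0.2, -0.3]
grip_width: 84.8
finger_force: 0.0
```

Converted, 1 degrees is 0.0083.

Request:
step_arm(series=[[[0.0024, 0.0083, 0], 0.0083, 0.085], [[0.0024, 0.0083, -0.04], 0.0083, 0.085], [[0.0024, 0.0083, -0.07], 0.0083, 0.085], [[0.0024, 0.0083, -0.09], 0.0083, 0.085], [[0.0024, 0.0083, -0.102], 0.0083, 0.085], [[0.0024, 0.0083, -0.102], 0.0083, 0.085]])

```text
time: 3.15
ee_pos: [561.3, 65.1, 84.3]
orientation: [0.998, 0.058, -0.001, -0.0]
wrist_force: [-0.3, -0.3, 0.4]
grip_width: 84.8
finger_force: 0.0
```

Request:
step_arm(series=[[[0, 0, 0], 0, 0.035], [[0, 0, 0], 0, 0.035], [[0, 0, 0], 0, 0.035], [[0, 0, 0], 0, 0.035], [[0, 0, 0], 0, 0.035], [[0, 0, 0], 0, 0.035]], grip_force=40)

```text
time: 3.9
ee_pos: [561.6, 64.7, 84.8]
orientation: [0.998, 0.057, 0.0, 0.0]
wrist_force: [0.3, 0.0, 1.8]
grip_width: 40.9
finger_force: 39.8
```

Converted, 20 degrees is 0.1667.

Request:
step_arm(series=[[[0, 0, 0], 0.0417, 0.035], [[0, 0, 0], 0.0833, 0.035], [[0, 0, 0], 0.125, 0.035], [[0, 0, 0], 0.1667, 0.035], [[0, 0, 0], 0.1667, 0.035]])

```text
time: 4.53
ee_pos: [561.5, 64.8, 84.8]
orientation: [0.973, 0.229, -0.0, -0.0]
wrist_force: [-0.4, -1.0, 1.8]
grip_width: 40.6
finger_force: 39.8
```

Run:
```python
from rig import env
o=env.get_obs();print(o["wrist_force"],o["torque"],o["joint_pos"])
```

```text
[-0.39489869 -0.99759709  1.79999659] [-0.04504961  0.09353053  0.10058358] [ 0.10017293  0.53793718 -0.43251674  1.84912598  0.29823527  0.81863263
 -1.59199229]
```

Converted, 15 degrees is 0.125.

Request:
step_arm(series=[[[0, 0, 0], 0.0417, 0.035], [[0, 0, 0], 0.0833, 0.035], [[0, 0, 0], 0.125, 0.035], [[0, 0, 0], 0.125, 0.035]])

```text
time: 5.03
ee_pos: [561.5, 64.9, 84.8]
orientation: [0.935, 0.354, -0.0, -0.0]
wrist_force: [-1.4, 0.4, 3.0]
grip_width: 40.6
finger_force: 39.8
```

Converted, 15 degrees is 0.125.

Request:
step_arm(series=[[[0, 0, 0], 0.0417, 0.035], [[0, 0, 0], 0.0833, 0.035], [[0, 0, 0], 0.125, 0.035], [[0, 0, 0], 0.125, 0.035]])

```text
time: 5.52
ee_pos: [561.4, 65.0, 84.8]
orientation: [0.881, 0.472, -0.0, -0.0]
wrist_force: [-1.4, 0.8, 3.5]
grip_width: 40.9
finger_force: 39.8
```

Converted, 15 degrees is 0.125.

Request:
step_arm(series=[[[0, 0, 0], 0.0417, 0.035], [[0, 0, 0], 0.0833, 0.035], [[0, 0, 0], 0.125, 0.035], [[0, 0, 0], 0.125, 0.035]])

```text
time: 6.02
ee_pos: [561.3, 65.0, 84.7]
orientation: [0.812, 0.583, -0.0, -0.0]
wrist_force: [-2.4, 0.6, 3.7]
grip_width: 40.5
finger_force: 39.8
```

Converted, 15 degrees is 0.125.

Request:
step_arm(series=[[[0, 0, 0], 0.0417, 0.035], [[0, 0, 0], 0.0833, 0.035], [[0, 0, 0], 0.125, 0.035], [[0, 0, 0], 0.125, 0.035]])

```text
time: 6.52
ee_pos: [561.2, 65.0, 84.1]
orientation: [0.729, 0.684, -0.0, -0.0]
wrist_force: [-0.2, 1.5, -4.3]
grip_width: 41.0
finger_force: 39.8
```

Converted, 4 degrees is 0.0333.

Request:
step_arm(series=[[[0, 0, 0], 0.0333, 0.035], [[0, 0, 0], 0.0333, 0.035], [[0, 0, 0], 0.0333, 0.06], [[0, 0, 0], 0.0333, 0.06], [[0, 0, 0], 0.0333, 0.06], [[0, 0, 0], 0.0333, 0.06]])

```text
time: 7.28
ee_pos: [561.7, 64.8, 84.9]
orientation: [0.704, 0.71, 0.0, 0.0]
wrist_force: [-0.3, 0.1, -0.5]
grip_width: 59.9
finger_force: 0.0
```

Run:
```python
from h import *
o=env.get_obs();s=vision.calibration("side");im=vision.read_camera("side")[:,:,::-1]
print(o["ee_pos"],o["joint_pos"],o["wrist_force"])
a=cv2.resize(im[150:290,210:370],None,fx=3.5,fy=3.5,interpolation=cv2.INTER_CUBIC)
b=cv2.resize(cv2.imread("pics/side0.png")[205:295,240:330],None,fx=2,fy=2);a[:180,:180]=b
cv2.imwrite("pics/s2.png",a)
```

```text
[561.74371142  64.76346335  84.90926359] [ 0.28882591  0.60658112 -0.71625816  1.83301875  0.50236823  0.89121176
 -0.65496365] [-0.27856998  0.09918415 -0.48530465]
```

View pics/s2.png

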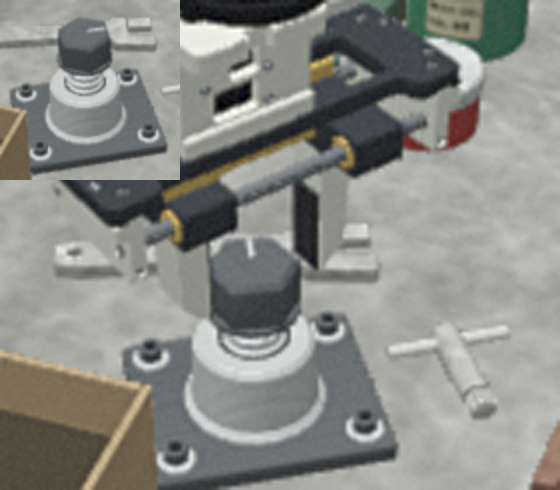

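Converted, 80 degrees is 0.6667.

Request:
step_arm(series=[[[0, 0, 0], 0.0833, 0.07], [[0, 0, 0], 0.1667, 0.07], [[0, 0, 0], 0.25, 0.07], [[0, 0, 0], 0.3333, 0.07], [[0, 0, 0], 0.4167, 0.07], [[0, 0, 0], 0.5, 0.07], [[0, 0, 0], 0.5833, 0.07], [[0, 0, 0], 0.6667, 0.07]])

```text
time: 8.32
ee_pos: [561.6, 64.6, 84.8]
orientation: [0.08, 0.997, -0.0, 0.0]
wrist_force: [0.0, 0.6, 0.1]
grip_width: 69.7
finger_force: 0.0
```

Converted, 40 degrees is 0.3333.

Request:
step_arm(series=[[[0, 0, 0], 0.0833, 0.07], [[0, 0, 0], 0.1667, 0.07], [[0, 0, 0], 0.25, 0.07], [[0, 0, 0], 0.3333, 0.07], [[0, 0, -0.004], 0.3333, 0.07], [[0, 0, -0.008], 0.3333, 0.07], [[0, 0, -0.008], 0.3333, 0.07], [[0, 0, -0.008], 0.3333, 0.07]])

```text
time: 9.32
ee_pos: [561.6, 64.9, 76.8]
orientation: [-0.263, 0.965, -0.0, 0.0]
wrist_force: [-0.3, -0.7, -0.7]
grip_width: 70.1
finger_force: 0.0
```

Run:
```python
from h import *
o=env.get_obs();print(o["ee_pos"],o["joint_pos"],o["wrist_force"],o["time"])
x,y,z,w=o["orientation"];print(np.degrees(2*np.arctan2(y,x))-90)
```

```text
[561.61884924  64.8525047   76.82664016] [ 0.53075609  0.83375531 -1.17912667  1.82092173  0.86700764  1.11498182
  1.13582821] [-0.26877923 -0.73863882 -0.68089487] 9.325
120.5046716466484
```

Request:
step_arm(series=[[[0, 0, 0], 0, 0.035], [[0, 0, 0], 0, 0.035], [[0, 0, 0], 0, 0.035], [[0, 0, 0], 0, 0.035], [[0, 0, 0], 0, 0.035]])

```text
time: 9.95
ee_pos: [561.6, 64.9, 76.8]
orientation: [-0.264, 0.965, 0.0, 0.0]
wrist_force: [0.2, 0.7, -0.3]
grip_width: 40.8
finger_force: 39.9
```

Converted, -50 degrees is -0.4167.

Request:
step_arm(series=[[[0, 0, -0.0001], -0.0417, 0.035], [[0, 0, -0.0003], -0.1167, 0.035], [[0, 0, -0.0005], -0.1917, 0.035], [[0, 0, -0.0007], -0.2667, 0.035], [[0, 0, -0.0009], -0.3417, 0.035], [[0, 0, -0.0011], -0.4167, 0.035], [[0, 0, -0.0011], -0.4167, 0.035]])

```text
time: 10.82
ee_pos: [561.6, 64.4, 75.9]
orientation: [0.169, 0.986, -0.001, 0.0]
wrist_force: [-0.3, -2.3, 2.4]
grip_width: 40.6
finger_force: 39.8
```

Turning smoothly. Continue.

Converted, -70 degrees is -0.5833.

Request:
step_arm(series=[[[0, 0, -0.0002], -0.075, 0.035], [[0, 0, -0.0004], -0.15, 0.035], [[0, 0, -0.0006], -0.225, 0.035], [[0, 0, -0.0008], -0.3, 0.035], [[0, 0, -0.001], -0.375, 0.035], [[0, 0, -0.0012], -0.45, 0.035], [[0, 0, -0.0014], -0.525, 0.035], [[0, 0, -0.0016], -0.5833, 0.035]])

```text
time: 11.82
ee_pos: [561.3, 64.4, 74.2]
orientation: [0.704, 0.711, -0.001, 0.0]
wrist_force: [-2.5, -2.1, 6.7]
grip_width: 40.5
finger_force: 39.9
```

Converted, -70 degrees is -0.5833.

Request:
step_arm(series=[[[0, 0, -0.0002], -0.075, 0.035], [[0, 0, -0.0004], -0.15, 0.035], [[0, 0, -0.0006], -0.225, 0.035], [[0, 0, -0.0008], -0.3, 0.035], [[0, 0, -0.001], -0.375, 0.035], [[0, 0, -0.0012], -0.45, 0.035], [[0, 0, -0.0014], -0.525, 0.035], [[0, 0, -0.0016], -0.5833, 0.035]])

```text
time: 12.82
ee_pos: [561.0, 64.5, 72.5]
orientation: [0.984, 0.179, -0.001, 0.0]
wrist_force: [-2.8, -2.9, 8.0]
grip_width: 40.6
finger_force: 39.9
```

Request:
step_arm(series=[[[0, 0, 0], 0, 0.035], [[0, 0, 0], 0, 0.035]])

```text
time: 13.08
ee_pos: [560.7, 64.6, 72.5]
orientation: [0.984, 0.181, -0.001, 0.0]
wrist_force: [-3.2, -1.5, 7.6]
grip_width: 40.9
finger_force: 39.8
```

Run:
```python
from h import *
o=env.get_obs();print(o["ee_pos"],o["joint_pos"],o["wrist_force"],o["time"])
x,y,z,w=o["orientation"];print(np.degrees(2*np.arctan2(y,x))-90)
```

```text
[560.74786608  64.62565215  72.5031873 ] [ 0.06794326  0.54715258 -0.38797062  1.86185583  0.28189673  0.78824766
 -1.67713891] [-3.17383036 -1.53233259  7.6103096 ] 13.075
-69.18384011193419
```

Converted, 50 degrees is 0.4167.

Request:
step_arm(series=[[[0, 0, 0], 0, 0.07], [[0, 0, 0], 0, 0.07], [[0, 0, 0], 0, 0.07], [[0, 0, 0.001], 0.0833, 0.07], [[0, 0, 0.001], 0.1667, 0.07], [[0, 0, 0.001], 0.25, 0.07], [[0, 0, 0.001], 0.3333, 0.07], [[0, 0, 0.001], 0.4167, 0.07]])

```text
time: 14.08
ee_pos: [561.6, 64.8, 73.3]
orientation: [0.814, 0.58, 0.0, -0.0]
wrist_force: [-0.5, -0.6, 0.5]
grip_width: 69.9
finger_force: 0.0
```

Converted, 80 degrees is 0.6667.

Request:
step_arm(series=[[[0, 0, 0], 0.0833, 0.07], [[0, 0, 0], 0.1667, 0.07], [[0, 0, 0], 0.25, 0.07], [[0, 0, 0], 0.3333, 0.07], [[0, 0, 0], 0.4167, 0.07], [[0, 0, 0], 0.5, 0.07], [[0, 0, 0], 0.5833, 0.07], [[0, 0, 0], 0.6667, 0.07]])

```text
time: 15.08
ee_pos: [561.6, 64.7, 73.3]
orientation: [0.251, 0.968, 0.0, -0.0]
wrist_force: [-0.9, 0.2, -0.4]
grip_width: 70.3
finger_force: 0.0
```

Converted, 50 degrees is 0.4167.

Request:
step_arm(series=[[[0, 0, 0], 0.0833, 0.07], [[0, 0, 0], 0.1667, 0.07], [[0, 0, 0], 0.25, 0.07], [[0, 0, 0], 0.3333, 0.07], [[0, 0, 0], 0.4167, 0.07], [[0, 0, 0], 0.4167, 0.07], [[0, 0, 0], 0.4167, 0.07]])

```text
time: 15.95
ee_pos: [561.6, 64.8, 73.4]
orientation: [-0.177, 0.984, 0.0, -0.0]
wrist_force: [0.3, -0.1, 0.6]
grip_width: 69.7
finger_force: 0.0
```

Run:
```python
from h import *
o=env.get_obs();print(o["ee_pos"],o["joint_pos"],o["wrist_force"],o["time"])
x,y,z,w=o["orientation"];print(np.degrees(2*np.arctan2(y,x))-90)
im=vision.read_camera("side")[:,:,::-1]
a=cv2.resize(im[180:280,230:340],None,fx=5,fy=5,interpolation=cv2.INTER_CUBIC)
cv2.imwrite("pics/s3.png",a)
s=vision.calibration("side");print([(proj(s,[[561.5,65,h]])-[230,180])*5 for h in (92,96,100,108)])
```

```text
[561.5722409   64.81644371  73.35899339] [ 0.51689242  0.81903998 -1.14537828  1.82440928  0.84894778  1.08910031
  0.97336774] [ 0.27185741 -0.13198503  0.636688  ] 15.95
110.34790147555748
[array([[258.31147023, 238.09850817]]), array([[258.12453571, 228.9503271 ]]), array([[257.93644311, 219.74547176]]), array([[257.55674033, 201.16361847]])]
```

View pics/s3.png

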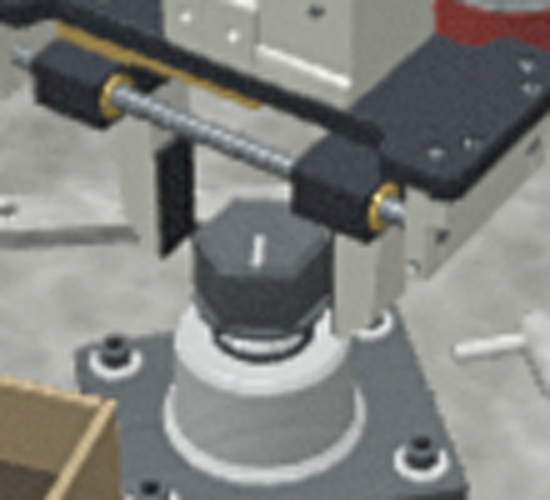

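Request:
step_arm(series=[[[0, 0, 0], 0, 0.035], [[0, 0, 0], 0, 0.035], [[0, 0, 0], 0, 0.035], [[0, 0, 0], 0, 0.035], [[0, 0, 0], 0, 0.035]])

```text
time: 16.62
ee_pos: [561.6, 64.9, 73.5]
orientation: [-0.178, 0.984, 0.0, 0.0]
wrist_force: [0.6, 0.4, 1.0]
grip_width: 40.7
finger_force: 39.9
```

Converted, -70 degrees is -0.5833.

Request:
step_arm(series=[[[0, 0, -0.0002], -0.075, 0.035], [[0, 0, -0.0004], -0.15, 0.035], [[0, 0, -0.0006], -0.225, 0.035], [[0, 0, -0.0008], -0.3, 0.035], [[0, 0, -0.001], -0.375, 0.035], [[0, 0, -0.0012], -0.45, 0.035], [[0, 0, -0.0014], -0.525, 0.035], [[0, 0, -0.0016], -0.5833, 0.035]])

```text
time: 17.62
ee_pos: [561.6, 64.2, 71.9]
orientation: [0.42, 0.907, -0.0, 0.0]
wrist_force: [-0.6, -2.0, 1.0]
grip_width: 40.9
finger_force: 39.9
```

Converted, -70 degrees is -0.5833.

Request:
step_arm(series=[[[0, 0, -0.0002], -0.075, 0.035], [[0, 0, -0.0004], -0.15, 0.035], [[0, 0, -0.0006], -0.225, 0.035], [[0, 0, -0.0008], -0.3, 0.035], [[0, 0, -0.001], -0.375, 0.035], [[0, 0, -0.0012], -0.45, 0.035], [[0, 0, -0.0014], -0.525, 0.035], [[0, 0, -0.0016], -0.5833, 0.035]])

```text
time: 18.62
ee_pos: [560.9, 64.1, 70.3]
orientation: [0.865, 0.502, -0.001, 0.0]
wrist_force: [-2.7, -2.6, 1.6]
grip_width: 40.4
finger_force: 39.9
```

Converted, -45 degrees is -0.375.

Request:
step_arm(series=[[[0, 0, -0.0002], -0.075, 0.035], [[0, 0, -0.0004], -0.15, 0.035], [[0, 0, -0.0006], -0.225, 0.035], [[0, 0, -0.0008], -0.3, 0.035], [[0, 0, -0.001], -0.375, 0.035], [[0, 0, -0.001], -0.375, 0.035], [[0, 0, -0.001], -0.375, 0.035]])

```text
time: 19.5
ee_pos: [560.8, 64.4, 69.2]
orientation: [0.991, 0.137, -0.001, 0.0]
wrist_force: [-5.0, -1.4, 5.0]
grip_width: 40.8
finger_force: 39.9
```

Run:
```python
from h import *
o=env.get_obs();print(o["ee_pos"],o["joint_velocities"].round(3),o["wrist_force"],o["time"],o["finger_force"],o["grip_width"])
x,y,z,w=o["orientation"];print(np.degrees(2*np.arctan2(y,x))-90)
im=vision.read_camera("side")[:,:,::-1]
a=cv2.resize(im[180:280,230:340],None,fx=5,fy=5,interpolation=cv2.INTER_CUBIC)
cv2.imwrite("pics/s4.png",a)
```

```text
[560.81524759  64.41658895  69.17358364] [ 0.005 -0.    -0.005 -0.001 -0.    -0.    -0.003] [-5.00407724 -1.42236571  4.98813495] 19.5 39.885504841804504 40.756661862252365
-74.25101940138694
```

View pics/s4.png

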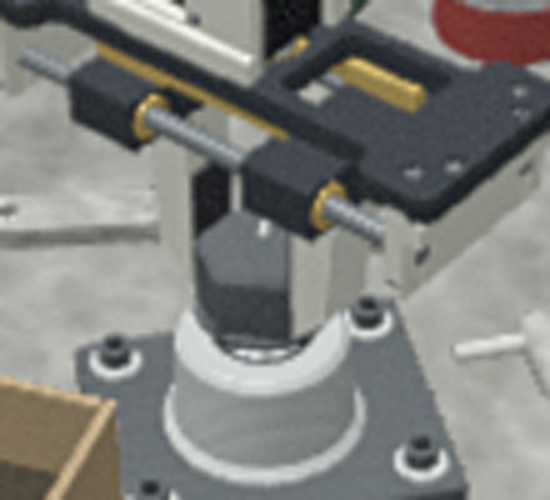

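Converted, -3 degrees is -0.025.

Request:
step_arm(series=[[[0, 0, -0.0001], -0.025, 0.035], [[0, 0, -0.0001], -0.025, 0.035], [[0, 0, -0.0001], -0.025, 0.035], [[0, 0, -0.0001], -0.025, 0.035]])

```text
time: 20.05
ee_pos: [560.8, 64.4, 69.1]
orientation: [0.994, 0.111, -0.001, 0.0]
wrist_force: [-5.0, -3.3, 5.5]
grip_width: 40.7
finger_force: 39.9
```

Run:
```python
from rig import env
o=env.get_obs();print(o["wrist_force"],o["joint_velocities"].round(3),o["grip_width"]);print(env.finish_job())
```

```text
[-5.03288051 -3.33925336  5.51359862] [ 0.001 -0.001 -0.001  0.001 -0.001 -0.001  0.001] 40.68769217929233
the job is handed in; nothing more can be done
None
```

I turned the bolt back about 84° until it dropped one thread, then wound it forward about 377° in two grips, and handed the job in at about 20 s, still gripping the head with the arm still; the hand-in gave no verdict.

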